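# Line up the gauge consoles in the row fixture

## Task

Get the three dive-gauge consoles ready for inspection: all lying flat with their dials up, side by side in one tight row in the aluminium fixture, each pushed fully home with its end square against the long rail, and the blue end-stop slid up against the row so that no gaps are left; the order does not matter. The yellow console lies face down on the mat beside the fixture and has to be turned over. Set consoles down without dropping or toppling them, and leave the other things on the bench where they are.

Things in the scene. Friction and masses are not known exactly. Their poses are not given: they have to be found in the camera images.
- yellow_console: dive-gauge console, a black block 110 (own x) x 52 (own y) x 40 (own z) mm, 0.2 to 0.45 kg, with a yellow band round its middle and two round white dials with yellow rims on its face. Origin: centre of its plain back, z pointing from the back to the dial face (40 mm away), x along its length. It starts face down (z down).
- red_console: dive-gauge console, a black block 110 (own x) x 52 (own y) x 40 (own z) mm, 0.2 to 0.45 kg, with a red band round its middle and two round white dials with red rims on its face. Origin: centre of its plain back, z pointing from the back to the dial face (40 mm away), x along its length. It starts dials up, askew inside the fixture.
- blue_console: dive-gauge console, a black block 110 (own x) x 52 (own y) x 40 (own z) mm, 0.2 to 0.45 kg, with a blue band round its middle and two round white dials with blue rims on its face. Origin: centre of its plain back, z pointing from the back to the dial face (40 mm away), x along its length. It starts dials up, askew inside the fixture.
- fixture: fixed L-shaped aluminium fence, 30 mm high, no floor. Origin: its inner corner at bench height. Long rail 16 mm thick, inner face at x = 0, from y = -12 to 363 mm; fixed cheek 12 mm thick, inner face at y = 0, from the rail to x = -96 mm. x points away from the robot, y along the rail. Consoles belong at x -110 to 0, y 0 to 156 mm, their length along x
- gate (a joint): blue sliding end-stop, a plate 105 mm long (fixture x -107 to -2 mm), 10 mm thick, 31 mm high, sliding along the rail: its inner face is at fixture y = 266 mm minus the joint value. 0 = fully open, grows as it closes towards the cheek, at most 130 mm; 110 mm against three tight consoles. Stiff (2 N), stays where it is left
- gate_knob (a point): middle of the upright yellow knob on the end-stop: diameter 18 mm, from 31 to 67 mm above the bench; this point is 55 mm above the bench, 11 mm outside the stop's inner face and 60 mm from the rail
- first_stage: bystander: steel regulator first stage, round, 52 mm diameter, 55 mm high; origin under its centre
- second_stage: bystander: black round second stage, 72 mm diameter, 36 mm high, with steel stubs along its y (106 mm over all); origin under its centre
- wash_bottle: bystander: white wash bottle, 64 mm diameter, 170 mm high; origin under its centre
- wipe_box: bystander: white box 75 x 120 x 50 mm high; origin under its centre
- screwdriver: bystander: screwdriver with a yellow handle, 160 mm long; lies along its x
- collar: bystander: black rubber ring, 64 mm diameter, 14 mm high; origin under its centre
- grease_jar: bystander: amber jar, 60 mm diameter, 50 mm high; origin under its centre
Things that resemble listed ones, but are neither listed nor needed, are in the scene too. What is shaped like the yellow_console but orange is not meant. What is shaped like the blue_console but purple is not meant.

How it is judged:
By the outcome, as a careful person would: the job done as asked, in the order asked, and still so for the second after the job is handed in, with the robot touching nothing.
It also fails if it takes over 72 s, if anything falls off the work surface, if the arm or the gripper's body presses on something with over 40 N, if the wrist force passes 120 N, or if a joint passes its speed limit or range.

## Robot

A 6-joint arm with a two-finger parallel gripper is mounted at the origin on the work surface. World frame = base frame: x ahead of the robot, y to its left, z up, the work surface at z = 0. Lengths are in m, angles in rad, forces in N, time in s.
With the tool pointing down it reaches from about 0.275 to 0.875 m from the base axis. Payload 12.5 kg.
Tool frame: the origin (TCP) lies on the centre line of the jaws, within the pads' length; the fingertips stand r.finger_overhang ahead of it and the grasp point (between the pads) lies 3 mm ahead of it (r.finger_overhang is the distance from the TCP to the fingertips, in m); z points along the fingers, y is the line along which they close (so a half turn about z gives the same grasp; the last joint's range is limited). The gripper opens to 85 mm and grips with 20 to 120 N. Pads are 22 mm wide; open, the fingers measure 114 mm over their backs; the gripper's body (76 mm by 85 mm) begins 54 mm behind the grasp point. The pads swing forward as they close: fully open they stand 13 mm farther back than shut.
Start: joints at [1.096, 0.351, 1.652, -0, 1.139, -0.085], TCP at [0.209, 0.509, 0.253] pointing down, gripper open.
Joint ranges: [-2.75, 2.75], [-0.79, 2.1], [0.01, 2.65], [-1.57, 4.71], [0.07, 3.14], [-2.87, 2.87]. Speed limits (rad/s): [2.22, 2.22, 2.79, 3.14, 3.14, 3.14].

## Interface

Orientations are given as a unit quaternion [x, y, z, w].
In Python, from cell import r, optics gives the robot as it stands. The module is installed in compiled form; this text tells all that it offers. Calls block until the motion is done:
- r.move_to(position, orientation): joint-space move of the TCP to a pose.
- r.move_linear(position, rot=None, vel=0.15): straight line of the TCP; rot=None keeps the orientation; vel is the mean speed in m/s.
- r.set_joints(angles): joint-space move.
- r.set_gripper(opening, squeeze=None): opening from 0.0 (shut) to 1.0 (fully open); squeeze is the grip in N (None keeps the last); returns when the fingers have stopped.
- r.sleep(seconds).
- r.inverse_kinematics(position, orientation): joint angles nearest the present ones, or None.
- optics.get_image(name): name is "scene" or "top"; returns a dict with "pixels" (384x512x3 uint8, red, green, blue), "depth" (384x512 float32, m along the optical axis (not along the pixel's ray), 0 where there is no reading), "fx", "fy", "cx", "cy" (pixels), "camera_from_world" (4x4, takes a point from world to camera coordinates). Camera axes: x right, y down, z forward; pixel columns grow to the right and rows downward; lengths in m; the calibration is good to about 2 mm. A picture is of the moment at which its call begins.
A pose or a line that the arm cannot do raises r.PlanningError and nothing moves.
- r.hand_in(): hands the job in; it is judged then, once.
Readings, each from a call of its own:
- r.current_t(): time.
- r.current_q(): joint angles.
- r.current_qvel(): joint speeds.
- r.current_effort(): joint torques, N m.
- r.current_tool_pos(): TCP position.
- r.current_ee_rot(): TCP orientation.
- r.current_contact_force(): force on the tool from outside, world axes, zero at the start.
- r.current_torque(): the same for the moment, N m.
- r.current_opening(): opening from 0.0 (shut) to 1.0 (fully open).
- r.current_finger_force(): force on a finger pad.
Only numpy, scipy, OpenCV 4.12 (cv2) and the standard library are available. Lean on these libraries where they do the work, as an engineer would, in place of code of your own. Each camera call takes 0.05 s, during which the arm holds its last target. There are 200 camera calls.

## Working session

There is one attempt and no reset: what is moved stays moved. The work goes in short steps, each a Python script; the robot and the scene stay as the last script left them, time stands still between calls to the robot, and variables do not carry over. Pictures are saved under pics/ and viewed, at most 10 in all, crops included, and the job is handed in when it is done.

```bash
mkdir -p pics
cat > h.py <<'E'
import numpy as np, cv2
from cell import r, optics
def snap(n, f=None):
    d=optics.get_image(n)
    if f: cv2.imwrite('pics/'+f, cv2.cvtColor(d['pixels'],cv2.COLOR_RGB2BGR))
    return d
def ray(d,uv,z):
    T=np.linalg.inv(d['camera_from_world']); uv=np.atleast_2d(np.asarray(uv,float))
    v=np.c_[(uv[:,0]-d['cx'])/d['fx'],(uv[:,1]-d['cy'])/d['fy'],np.ones(len(uv))]@T[:3,:3].T
    o=T[:3,3]; return o+v*((z-o[2])/v[:,2])[:,None]
def cloud(d):
    h,w=d['depth'].shape; u,v=np.meshgrid(np.arange(w),np.arange(h)); z=d['depth']
    P=np.stack([(u-d['cx'])/d['fx']*z,(v-d['cy'])/d['fy']*z,z],-1)
    T=np.linalg.inv(d['camera_from_world']); P=P@T[:3,:3].T+T[:3,3]; P[z==0]=np.nan; return P
E
python3 - <<'E'
from h import *
a=snap('top');b=snap('scene')
for n,d in(('top',a),('scene',b)):
    np.savez(n+'.npz',**d)
    cv2.imwrite(f'pics/{n}0.png',cv2.resize(cv2.cvtColor(d['pixels'],cv2.COLOR_RGB2BGR),(800,600)))
    T=np.linalg.inv(d['camera_from_world']);print(n,d['fx'],d['cx'],d['cy'],T.round(3).tolist())
print(r.current_t(),r.finger_overhang,r.current_ee_rot(),r.current_tool_pos(), (a['depth']>0).mean())
E
```

```text
top 481.42186206086365 250.63318188652525 191.6158061969936 [[-0.021, -0.987, 0.161, 0.31], [-1.0, 0.024, 0.017, -0.028], [-0.02, -0.161, -0.987, 1.316], [0.0, 0.0, 0.0, 1.0]]
scene 395.75528402309914 255.73205653194455 195.25746780635475 [[0.643, 0.537, -0.546, 1.274], [0.766, -0.458, 0.451, -0.623], [-0.008, -0.708, -0.706, 1.032], [0.0, 0.0, 0.0, 1.0]]
0.1 0.022 [ 1.93667535e-01  9.81067073e-01 -5.14031605e-04 -1.40812930e-04] [0.20884891 0.50850847 0.25280218] 0.9961293538411459
```

View pics/top0.png

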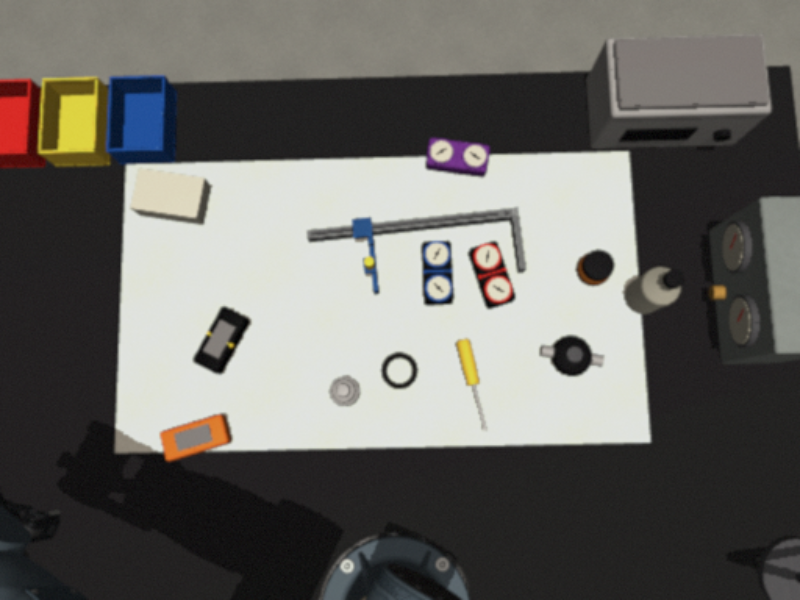

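View pics/scene0.png

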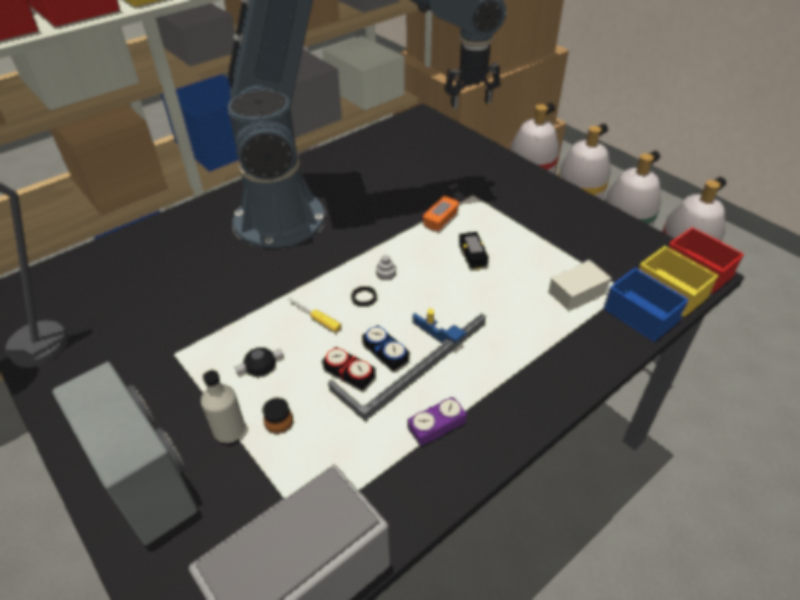

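The top view (800x600) shows the rail running (310,236) to (517,213), with the cheek at (520,243), the gate at (370,262) and its knob at (369,261). The blue console is at (437,272), red at (491,274) and yellow, face down, at (222,340). Orange (196,437) and purple (458,156) are the decoys. The scene view agrees.

```bash
cat > meas.py <<'E'
from h import *
def rects(d,zlo,zhi,amin=60):
    P=cloud(d); m=((P[...,2]>zlo)&(P[...,2]<zhi)&(P[...,0]>.2)&(P[...,0]<.95)&(abs(P[...,1])<.6)).astype(np.uint8)
    n,L,S,C=cv2.connectedComponentsWithStats(m,connectivity=4)
    out=[]
    for i in range(1,n):
        if S[i,4]<amin: continue
        q=P[L==i]; rc=cv2.minAreaRect((q[:,:2]*1000).astype(np.float32)); col=d['pixels'][L==i].mean(0)
        out.append((np.round(rc[0],1),np.round(rc[1],1),round(rc[2],1),round(np.median(q[:,2])*1000,1),S[i,4],col.round(),C[i].round(1)))
    return out
E
python3 - <<'E'
from meas import *
for n in('top','scene'):
    d=dict(np.load(n+'.npz'));print(n)
    P=cloud(d); m=P[(abs(P[...,0]-.5)<.25)&(abs(P[...,1])<.3)];m=m[abs(m[:,2])<.012];print('floor',np.median(m[:,2]),m[:,2].std())
    for o in rects(d,.036,.048):print('con',*o)
    for o in rects(d,.022,.036):print('fix',*o)
    for o in rects(d,.053,.075,8):print('hi',*o)
    if n=='top':print('px/mm',d['fx']/1.3/1000)
    # yellow knob by colour
    hsv=cv2.cvtColor(d['pixels'],cv2.COLOR_RGB2HSV)
    m=cv2.inRange(hsv,(22,120,90),(35,255,255))
    k,L,S,C=cv2.connectedComponentsWithStats(m)
    for i in range(1,k):
        if S[i,4]>5:print('yel',C[i].round(1),S[i,4],ray(d,C[i],.06).round(3))
E
python3 - <<'E'
import cv2
a=cv2.imread('pics/top0.png')
import numpy as np
d=np.load('top.npz');p=cv2.cvtColor(d['pixels'],cv2.COLOR_RGB2BGR)
c=cv2.resize(p[125:245,115:345],None,fx=3.4,fy=3.4,interpolation=cv2.INTER_CUBIC);cv2.imwrite('pics/crop0.png',c)
E
```

```text
top
floor 0.0011953550592274098 0.002764421536211816
con [923.  445.7] [20.1 82.9] 12.6 42.0 73 [11. 29. 58.] [86.5 54.4]
con [839.9 508.8] [ 19.6 106.9] 79.6 41.6 79 [81. 67. 18.] [64.3 84.5]
con [ 777.3 -127.4] [108.   49.2] 80.2 39.7 548 [164. 136. 156.] [292.9  98.3]
con [640.9  41.4] [46.7 37.7] 1.5 44.8 148 [ 61.  92. 134.] [232.3 146.4]
con [567.1 -85.9] [107.3  50.5] 0.5 39.8 581 [140. 146. 150.] [279.3 173.3]
con [ 560.5 -179.9] [107.4  50.4] 16.3 40.0 606 [178. 135. 120.] [315.1 174.6]
con [ 484.8 -567.5] [94.6 20.1] 16.0 41.5 75 [57. 51. 38.] [461.7 198.4]
con [457.6 290.9] [ 52.3 108.1] 62.3 40.6 721 [74. 71. 66.] [140.1 216.8]
con [ 418.6 -312.3] [26.4 33.8] 85.0 38.7 77 [75. 74. 74.] [367.6 226.8]
con [365.9  79.1] [34.8 34.2] 89.0 40.3 92 [155. 151. 145.] [219.8 249.6]
con [293.2 331.9] [ 51.5 108.5] 15.6 40.8 763 [187. 122.  76.] [123.6 279.4]
fix [869.6 484.3] [ 26.5 117.2] 79.0 29.4 95 [ 9. 25. 50.] [76.5 72.4]
fix [834.7 404.6] [ 83.  169.9] 54.7 29.3 139 [10. 26. 52.] [101.4  87.7]
fix [875.  509.2] [  4.4 105.2] 89.7 29.4 65 [77. 65. 33.] [67.  73.6]
fix [ 793.3 
[... 3371 characters left out ...]
89.8 30.0 79 [86. 85. 82.] [232.6 371.1]
hi [859.7 491.8] [143.5 215.3] 0.4 64.2 713 [76. 84. 81.] [419.9 184.9]
hi [367.7  77.7] [ 9.9 15.5] 27.8 55.8 10 [185. 183. 174.] [245.7 164.2]
hi [585.9  30. ] [14.  14.9] 48.2 64.5 29 [186. 170.  93.] [274.9 200.4]
hi [ 539.6 -450.3] [63.  31.4] 70.2 63.6 100 [109. 106.  96.] [143.8 268.9]
hi [ 640.2 -585.4] [ 6.1 28.6] 10.2 64.6 55 [72. 74. 71.] [115.5 319.2]
hi [ 935.7 -432.7] [  3.3 118.8] 0.3 64.9 158 [86. 85. 82.] [228.7 368. ]
yel [89.3  1. ] 50 [[-1.681  0.344  0.06 ]]
yel [297.2 156.8] 6 [[0.466 0.253 0.06 ]]
yel [434.8 175.8] 972 [[0.869 0.557 0.06 ]]
yel [208.2 204.9] 114 [[ 0.453 -0.156  0.06 ]]
yel [275.  201.5] 24 [[0.589 0.027 0.06 ]]
```

View pics/crop0.png

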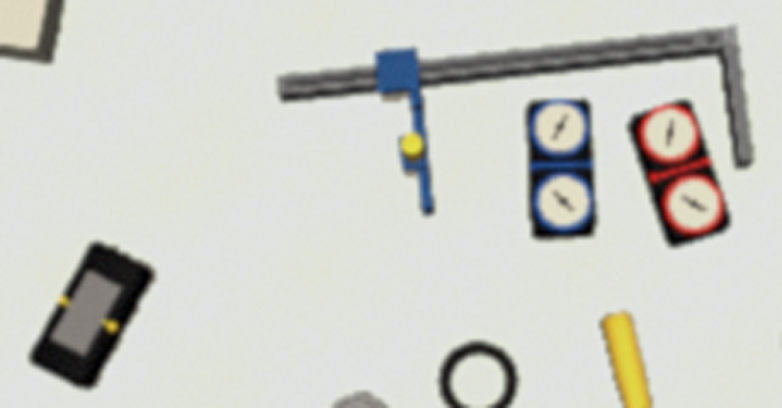

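The crop confirms that red is yawed about 16° and sits near the cheek, blue is about 0.5°, and yellow's plain back is up. I still need the fixture frame and a check that the flip poses are reachable.

```bash
cat > fx.py <<'E'
from meas import *
from scipy.spatial.transform import Rotation as R
def fixture(d,off=(0,0)):
    P=cloud(d).reshape(-1,3); P=P[(P[:,2]>.022)&(P[:,2]<.036)][:,:2]*1000+np.array(off)
    def fit(p):
        l=cv2.fitLine(p.astype(np.float32),cv2.DIST_HUBER,0,.01,.01).ravel();return l[:2],l[2:]
    s=P[(P[:,0]>600)&(P[:,0]<700)&(P[:,1]>-215)&(P[:,1]<145)&~((P[:,1]>0)&(P[:,1]<75))]
    c=np.array([650,-60.]);v=np.array([-.07,.998])
    for _ in range(3):
        n=np.array([v[1],-v[0]]);q=s[abs((s-c)@n)<11+9*(_==0)];v,c=fit(q);v=v*np.sign(v[1])
    n=np.array([v[1],-v[0]]) # fixture +x
    yaw=np.degrees(np.arctan2(n[1],n[0]))
    t=(P-c)@np.c_[n,v]
    a=t[(t[:,0]<-20)&(t[:,0]>-90)&(t[:,1]<-110)&(t[:,1]>-220)]
    # cheek = lowest-y cluster
    b=a[a[:,1]<a[:,1].min()+16]; yc=np.median(b[:,1])
    corner=c-8*n+(yc+6)*v
    return corner,yaw,n,v,(len(q),len(b),b[:,1].std(),q@v)
def tofix(F,p): return (np.asarray(p)-F[0])@np.c_[F[2],F[3]]
E
python3 - <<'E'
from fx import *
for n,o in(('top',(0,0)),('scene',(0,0))):
    d=dict(np.load(n+'.npz'));F=fixture(d,o);print(n,F[0],F[1],F[4][:3],'rail end y',tofix(F,[0,0])[1]+F[4][3].max())
    for k,p in dict(red=(560.5,-179.9),blue=(567.1,-85.9),knob=(581.2,31)).items():
        if n=='top':print(k,tofix(F,p))
# tool orientation: tilt a in vertical plane with azimuth h; y axis = console y (horizontal, perp to h)
def Q(h,a,flip=0):
    h,a=np.radians([h,a]);e=np.array([np.cos(h),np.sin(h),0]);z=e*np.sin(a)-np.array([0,0,np.cos(a)])
    y=np.array([-np.sin(h),np.cos(h),0])*(-1 if flip else 1)
    return R.from_matrix(np.c_[np.cross(y,z),y,z]).as_quat(),z
print(Q(0,0)[0])
def chk(p,h,a):
    o=[]
    for f in(0,1):
        q,z=Q(h,a,f);s=r.inverse_kinematics(np.array(p)-.003*z,q);o.append(None if s is None else np.round(s,2).tolist())
    print(p,h,a,o)
for h in(-28.5,151.5):
  for a in(-45,-35,-20,0):chk([.459,.290,.03],h,a)
for h in(0,25,30,60):
  for a in(-45,-35,45,55,70,90):chk([.45,.2,.075],h,a)
for a in(45,55,60):chk([.56,-.03,.024],4,a)
E
```

```text
top [ 662.13797298 -219.27663109] 4.9418445 (608, 119, np.float64(3.8090408186413156)) rail end y 361.73933092149696
red [-97.86806553  47.98581148]
blue [-83.19501227 141.06782532]
knob [-59.077129   256.31862743]
scene [ 668.40727031 -221.34865464] 4.925239 (383, 89, np.float64(4.0802859470234525)) rail end y 361.70924490611054
[0. 1. 0. 0.]
[0.459, 0.29, 0.03] -28.5 -45 [[0.25, 0.91, 1.51, 0.51, 1.38, -1.09], [0.25, 0.91, 1.51, 0.51, 1.38, 2.05]]
[0.459, 0.29, 0.03] -28.5 -35 [[0.29, 0.84, 1.58, 0.45, 1.22, -1.05], [0.29, 0.84, 1.58, 0.45, 1.22, 2.1]]
[0.459, 0.29, 0.03] -28.5 -20 [[0.36, 0.74, 1.68, 0.32, 0.98, -0.93], [0.36, 0.74, 1.68, 0.32, 0.98, 2.21]]
[0.459, 0.29, 0.03] -28.5 0 [[0.48, 0.66, 1.81, -0.0, 0.67, -0.6], [0.48, 0.66, 1.81, -0.0, 0.67, 2.55]]
[0.459, 0.29, 0.03] 151.5 -45 [[0.79, 0.74, 1.96, -1.39, 0.76, -2.21], [0.79, 0.74, 1.96, -1.39, 0.76, 0.93]]
[0.459, 0.29, 0.03] 151.5 -35 [[0.72, 0.69, 1.94, -1.18, 0.62, -2.47], [0.72, 0.69, 1.94, -1.18, 0.62, 0.68]]
[0.459, 0.29, 0.03] 151.5 -20 [None, [0.62, 0.65, 1.9, -0.66, 0.53, 0.1]]
[0.459, 0.29, 0.03] 151.5 0 [[0.
[... 2155 characters left out ...]
[[0.01, 0.55, 2.25, 1.73, 0.67, 2.06], [0.01, 0.55, 2.25, 1.73, 0.67, -1.08]]
[0.45, 0.2, 0.075] 60 55 [[-0.06, 0.63, 2.28, 1.87, 0.87, 1.84], [-0.06, 0.63, 2.28, 1.87, 0.87, -1.3]]
[0.45, 0.2, 0.075] 60 70 [[-0.14, 0.8, 2.29, 1.94, 1.2, 1.62], [-0.14, 0.8, 2.29, 1.94, 1.2, -1.52]]
[0.45, 0.2, 0.075] 60 90 [[-0.18, 1.04, 2.23, 1.91, 1.61, 1.45], [-0.18, 1.04, 2.23, 1.91, 1.61, -1.69]]
[0.56, -0.03, 0.024] 4 45 [[-0.23, 0.7, 2.18, 2.73, 0.54, 1.72], [-0.23, 0.7, 2.18, 2.73, 0.54, -1.43]]
[0.56, -0.03, 0.024] 4 55 [[-0.25, 0.78, 2.23, 2.79, 0.84, 1.62], [-0.25, 0.78, 2.23, 2.79, 0.84, -1.52]]
[0.56, -0.03, 0.024] 4 60 [[-0.26, 0.83, 2.25, 2.8, 0.99, 1.6], [-0.26, 0.83, 2.25, 2.8, 0.99, -1.55]]
```

The fixture corner is near (0.665, -0.220) with yaw 4.93°. The gate's inner face is already at about y=246. Next I'll grip red and blue, square them up and slide each onto the rail, leaving finger gaps between them.

```bash
cat > mv.py <<'E'
from fx import *
C=np.array([.6653,-.2203]);YAW=4.93
ex=np.array([np.cos(np.radians(YAW)),np.sin(np.radians(YAW))]);ey=np.array([-ex[1],ex[0]])
def W(x,y,z): # fixture mm -> world m
    return np.r_[C+(x*ex+y*ey)/1000,z/1000]
def Q(h,a,flip=0):
    h,a=np.radians([h,a]);e=np.array([np.cos(h),np.sin(h),0]);z=e*np.sin(a)-np.array([0,0,np.cos(a)])
    y=np.array([-np.sin(h),np.cos(h),0])*(-1 if flip else 1)
    return R.from_matrix(np.c_[np.cross(y,z),y,z]).as_quat(),z
def pose(g,h,a):
    q0=np.array(r.current_q());best=None
    for f in(0,1):
        q,z=Q(h,a,f);s=r.inverse_kinematics(np.array(g)-.003*z,q)
        if s is not None:
            c=abs(np.array(s)-q0).max()
            if best is None or c<best[0]:best=(c,np.array(g)-.003*z,q)
    assert best,('no ik',g,h,a)
    return best[1],best[2]
def go(g,h,a): r.move_to(*pose(g,h,a))
def lin(g,h,a,vel=.15):
    p,q=pose(g,h,a);r.move_linear(p,q,vel)
def dirmove(v,vel=.15): r.move_linear(np.array(r.current_tool_pos())+v,None,vel)
def push(d,maxd,thr,step=.002,vel=.03):
    d=np.asarray(d,float);f0=np.array(r.current_contact_force());s=0;f=0
    while s<maxd:
        dirmove(d*step,vel);s+=step
        f=-(np.array(r.current_contact_force())-f0)@d
        if f>thr:break
    return round(s*1000,1),round(float(f),1)
X3=np.r_[ex,0];Y3=np.r_[ey,0]
def st(m=''): print(m,round(r.current_t(),2),'open',round(r.current_opening()*85,1),'tcp',np.round(np.array(r.current_tool_pos())*1000,1),'F',np.round(r.current_contact_force(),1))
E
python3 - <<'E'
from mv import *
def seat(cx,cy,yaw,off,y):
    e=np.array([np.cos(np.radians(yaw)),np.sin(np.radians(yaw))])
    g=np.r_[np.array([cx,cy])/1000-off/1000*e,.026]
    r.set_gripper(.8,30)
    go(g+[0,0,.07],yaw,0);lin(g,yaw,0,.2)
    r.set_gripper(0,30);st('grip')
    lin(W(-55-off-8,y,26),YAW,0,.12);st('moved')
    print('push',push(X3,.016,7));st()
    r.set_gripper(.69);dirmove([0,0,.07],.25);st('done')
st('start')
seat(562.8,-180.2,16.3,25,48)
seat(569,-86.2,.7,10,118)
snap('top','top1.png')
d=snap('top');np.savez('top1.npz',**d)
for o in rects(d,.036,.048):
    if 450<o[0][0]<620 and abs(o[0][1])<250:print(*o)
E
```

```text
start 0.1 open 85.2 tcp [208.8 508.5 252.8] F [ 0.2  0.4 -0.8]
grip 3.97 open 51.3 tcp [ 539.7 -187.5   30.6] F [-0.8  1.   7.2]
moved 4.41 open 51.1 tcp [ 575.4 -180.2   30.6] F [5.6 2.3 6.2]
push (2.0, 7.1)
 4.7 open 51.3 tcp [ 577.2 -180.1   30.7] F [-1.4  0.6  0.5]
done 5.38 open 58.6 tcp [ 577.5 -180.3  101.5] F [-0.3 -0.  -0.9]
grip 6.88 open 51.1 tcp [560.  -86.7  30.6] F [-1.  -1.3  7.9]
moved 7.31 open 51.0 tcp [ 584.3 -110.1   30.6] F [ 4.2 -4.3  6.2]
push (8.0, 11.9)
 8.35 open 51.4 tcp [ 591.  -108.9   30.5] F [-8.  -0.9  7. ]
done 9.03 open 58.4 tcp [ 592.6 -109.   101.3] F [-0.3 -0.5 -0.7]
```

Run:
```python
from mv import *
h=-28.3;e=np.r_[np.cos(np.radians(h)),np.sin(np.radians(h)),0]
g=np.array([.4594,.2902,.028])+.012*e
a=np.array([e[0]*np.sin(np.radians(-30)),e[1]*np.sin(np.radians(-30)),-np.cos(np.radians(-30))])
r.set_gripper(.85,60)
go(g-.08*a,h,-30);lin(g,h,-30,.2);st('at')
r.set_gripper(0,60);st('grip')
dirmove([0,0,.17],.25)
S=[.45,.22]
go(np.r_[S,.15],26,60);st('pre')
lin(np.r_[S,.075],26,60,.12);st('low')
print(push([0,0,-1],.014,6,.0015));st('stand')
cv2.imwrite('pics/s2.png',cv2.resize(cv2.cvtColor(snap('scene')['pixels'],cv2.COLOR_RGB2BGR)[60:280,150:400],(750,600),interpolation=cv2.INTER_CUBIC))
```

```text
at 11.4 open 72.5 tcp [472.2 283.5  31.3] F [ 0.2  0.2 -0. ]
grip 11.72 open 50.8 tcp [473.  283.7  32.1] F [ 2.2 -2.3  5.4]
pre 14.75 open 51.0 tcp [448.  219.1 151.6] F [-0.3 -0.4 -2.8]
low 15.53 open 50.7 tcp [447.9 219.   76.9] F [ 0.6  0.5 -4.1]
(15.0, -0.4)
stand 18.02 open 51.0 tcp [447.9 218.9  61.5] F [-0.4 -0.5 -4.5]
```

View pics/s2.png

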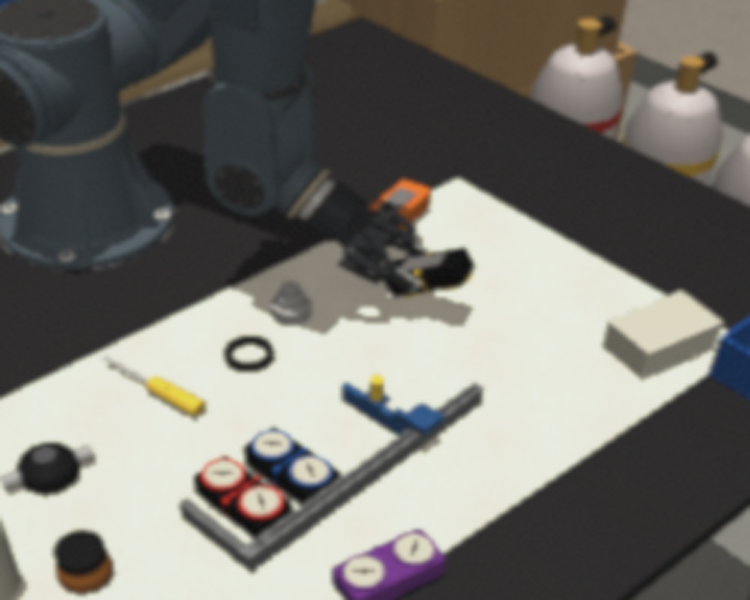

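The picture shows yellow held in the gripper but not upright. My pose helper chose the half-turn-equivalent wrist, which isn't equivalent while holding an object. It is still clear of the mat, so I'll lift, roll the wrist half a turn and then stand it.

```bash
cat >> mv.py <<'E'
FL=None
def pose(g,h,a,f=None):
    """f: force finger half-turn (needed while holding)"""
    q0=np.array(r.current_q());best=None
    for k in((0,1) if f is None else (f,)):
        q,z=Q(h,a,k);s=r.inverse_kinematics(np.array(g)-.003*z,q)
        if s is not None:
            c=abs(np.array(s)-q0).max()
            if best is None or c<best[0]:best=(c,np.array(g)-.003*z,q)
    assert best,('no ik',g,h,a)
    return best[1],best[2]
def go(g,h,a,f=None): r.move_to(*pose(g,h,a,f))
def lin(g,h,a,vel=.15,f=None):
    p,q=pose(g,h,a,f);r.move_linear(p,q,vel)
def flip(h):
    y=R.from_quat(r.current_ee_rot()).as_matrix()[:,1];h=np.radians(h)
    return int(y@[-np.sin(h),np.cos(h),0]<0)
E
python3 - <<'E'
from mv import *
f=1-flip(26);S=[.45,.22]
dirmove([0,0,.09],.25)
go(np.r_[S,.15],26,60,f);st('pre')
lin(np.r_[S,.074],26,60,.12,f);st('low')
print(push([0,0,-1],.014,6,.0015));st('stand')
cv2.imwrite('pics/s3.png',cv2.resize(cv2.cvtColor(snap('scene')['pixels'],cv2.COLOR_RGB2BGR)[60:220,200:400],(750,600),interpolation=cv2.INTER_CUBIC))
E
```

```text
pre 21.23 open 51.1 tcp [447.6 218.9 151.3] F [-0.3  0.4 -3.7]
low 22.02 open 51.0 tcp [447.8 218.9  75.9] F [-0.1 -0.1 -3.3]
(6.0, 14.6)
stand 23.02 open 51.2 tcp [448.3 219.2  71.7] F [-6.7 -1.9 11.4]
```

View pics/s3.png

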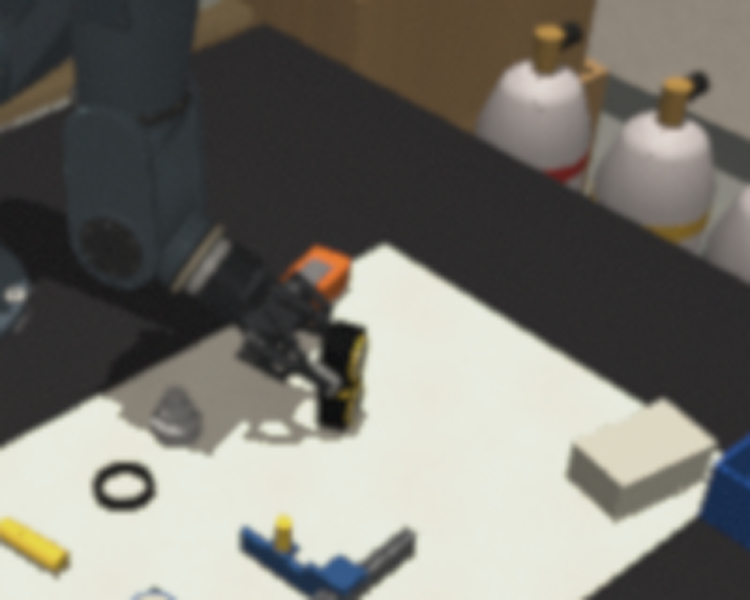

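The crop shows the console standing upright at (343,378) with its dials facing outward. Next I'll release it, re-grip it leaning the other way, rotate another 90° and lay it in the fixture.

Run:
```python
from mv import *
h=26;e=np.r_[np.cos(np.radians(h)),np.sin(np.radians(h)),0]
r.set_gripper(.78);a=Q(h,60)[1];dirmove(-.13*a,.25);dirmove([0,0,.1],.3);st('off')
g=np.array([.4505,.2203,.077])+.017*e;a2=Q(h,-35)[1]
go(g-.10*a2+[0,0,.06],h,-35);r.set_gripper(.85)
f=flip(h)
lin(g-.06*a2,h,-35,.25,f);lin(g,h,-35,.12,f);st('at')
r.set_gripper(0,60);st('grip')
dirmove([0,0,.13],.25)
go(W(-90,193,120),YAW,55,f);st('pre')
if r.current_opening()*85<48: raise SystemExit('lost')
lin(W(-87,193,34),YAW,55,.15,f)
print(push([0,0,-1],.016,5,.0015));st('down')
cv2.imwrite('pics/s4.png',cv2.resize(cv2.cvtColor(snap('scene')['pixels'],cv2.COLOR_RGB2BGR)[120:280,180:380],(750,600),interpolation=cv2.INTER_CUBIC))
```

```text
Traceback (most recent call last):
  File "mv.py", line 22, in dirmove
    def dirmove(v,vel=.15): r.move_linear(np.array(r.current_tool_pos())+v,None,vel)
                            ~~~~~~~~~~~~~^^^^^^^^^^^^^^^^^^^^^^^^^^^^^^^^^^^^^^^^^^^
cell.PlanningError: the arm cannot follow that straight line within its joint ranges
```

Run:
```python
from mv import *
h=26;e=np.r_[np.cos(np.radians(h)),np.sin(np.radians(h)),0]
a=Q(h,60)[1]
for k in(.06,.045,.03):
    try: dirmove(-k*a,.2);break
    except r.PlanningError: print('no',k)
dirmove([0,0,.14],.3);st('off')
g=np.array([.4505,.2203,.077])+.017*e;a2=Q(h,-35)[1]
go(g-.10*a2+[0,0,.06],h,-35);r.set_gripper(.85)
f=flip(h)
lin(g-.06*a2,h,-35,.25,f);lin(g,h,-35,.12,f);st('at')
r.set_gripper(0,60);st('grip')
dirmove([0,0,.13],.25)
go(W(-90,193,120),YAW,55,f);st('pre')
if r.current_opening()*85<48: raise SystemExit('lost')
lin(W(-87,193,34),YAW,55,.15,f)
print(push([0,0,-1],.016,5,.0015));st('down')
cv2.imwrite('pics/s4.png',cv2.resize(cv2.cvtColor(snap('scene')['pixels'],cv2.COLOR_RGB2BGR)[120:280,180:380],(750,600),interpolation=cv2.INTER_CUBIC))
```

```text
off 24.65 open 66.3 tcp [402.2 196.4 240.2] F [-0.2 -0.3 -0.8]
at 28.44 open 72.1 tcp [468.2 228.9  80.4] F [ 0.2  0.1 -0.2]
grip 28.76 open 51.1 tcp [468.1 229.   80.4] F [1.  2.3 5.6]
pre 32.31 open 51.2 tcp [556.8 -35.8 121.8] F [-1.4 -0.1 -3.9]
(7.5, 12.2)
down 34.28 open 51.4 tcp [560.2 -35.7  30.2] F [-8.2 -0.   8.5]
```

View pics/s4.png

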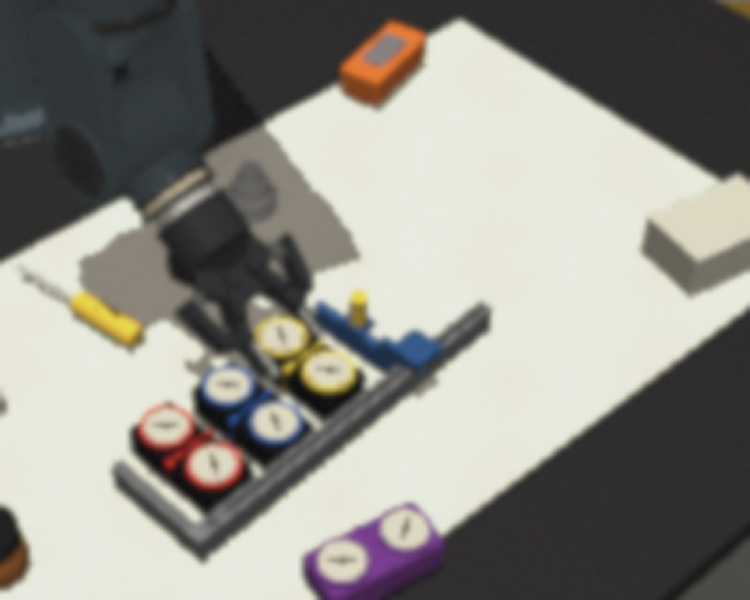

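The picture shows all three consoles dials up in the fixture, with yellow at (305,352) still gripped. Next: seat yellow, close the gate by its knob, then press each console's near end home.

Run:
```python
from mv import *
dirmove([0,0,.0015],.05)
print('seat',push(X3,.02,14));st()
r.set_gripper(.69)
dirmove(np.r_[-.05*ex,.045],.2);dirmove([0,0,.06],.3);st('off')
k=(np.array([.5811,.0310])+np.array([.5859,.0300]))/2
go(np.r_[k,.11],YAW+90,0);r.set_gripper(.5,60);lin(np.r_[k,.061],YAW+90,0,.2)
r.set_gripper(0,60);st('knob')
t=(np.array(r.current_tool_pos())[:2]-C)*1000;print('knob fix',t@ex,t@ey)
dirmove(-Y3*((t@ey)-11-156-8)/1000,.1);st('near')
print('close',push(-Y3,.022,18));st()
t=(np.array(r.current_tool_pos())[:2]-C)*1000;print('knob fix',t@ex,t@ey)
r.set_gripper(.6);dirmove([0,0,.06],.25)
# end pushes
r.set_gripper(0)
go(W(-150,26,90),YAW,0)
for y in(26,78,130):
    lin(W(-150,y,60 if y>26 else 90),YAW,0,.4)
    lin(W(-150,y,26),YAW,0,.2)
    dirmove(.026*X3,.15);print('end',y,push(X3,.03,14))
    t=(np.array(r.current_tool_pos())[:2]-C)*1000;print(t@ex,t@ey)
    dirmove(-.025*X3,.2)
lin(W(-170,60,150),YAW,0,.3);st('end')
for n in('top','scene'):
    d=snap(n);np.savez(n+'5.npz',**d)
    if n=='top':cv2.imwrite('pics/t5.png',cv2.resize(cv2.cvtColor(d['pixels'],cv2.COLOR_RGB2BGR)[110:230,200:360],(800,600),interpolation=cv2.INTER_CUBIC))
```

```text
seat (8.0, 17.2)
 35.58 open 51.1 tcp [566.4 -35.   31.2] F [-16.3  -1.    8.3]
off 36.68 open 58.7 tcp [521.  -40.  138.3] F [ 0.  -1.  -1.3]
knob 39.93 open 16.1 tcp [583.5  30.4  65.6] F [-5.3 -1.1  8.7]
knob fix -59.962541853396914 256.8119806197333
near 40.9 open 16.0 tcp [590.5 -51.6  65.7] F [-0.8 -1.6 -3.3]
close (18.0, 18.0)
 43.15 open 16.0 tcp [591.2 -60.5  65.7] F [ 0.7 16.6 -2.8]
knob fix -60.100523641253474 165.5865399305662
end 26 (10.0, 14.0)
-121.11400646035867 25.720383932760573
end 78 (30.0, 14.2)
-121.11224513765664 77.41926626610059
end 130 (28.0, 14.0)
-121.06826552015106 130.01567750511703
end 58.6 open 0.4 tcp [ 491.  -175.1  153. ] F [-0.   0.2 -0.9]
```

View pics/t5.png

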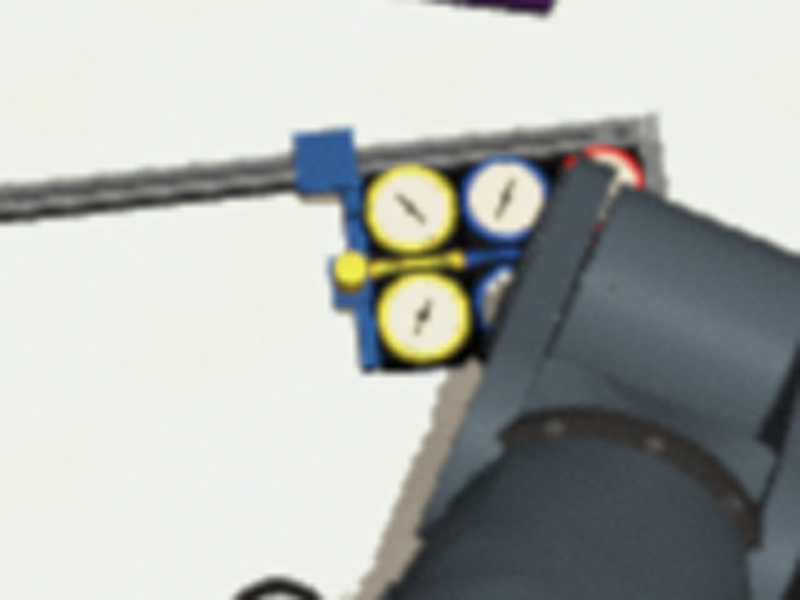

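The picture shows the row tight in the visible part, with the gate against yellow at (360,270). All three near ends stopped at the same x, 110 mm from the rail, so all are home. The arm hides red, so I'll check the scene view already saved.

Run:
```python
import numpy as np,cv2
d=np.load('scene5.npz');cv2.imwrite('pics/s5.png',cv2.resize(cv2.cvtColor(d['pixels'],cv2.COLOR_RGB2BGR)[180:276,190:318],(800,600),interpolation=cv2.INTER_CUBIC))
```

```text
(no output)
```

View pics/s5.png

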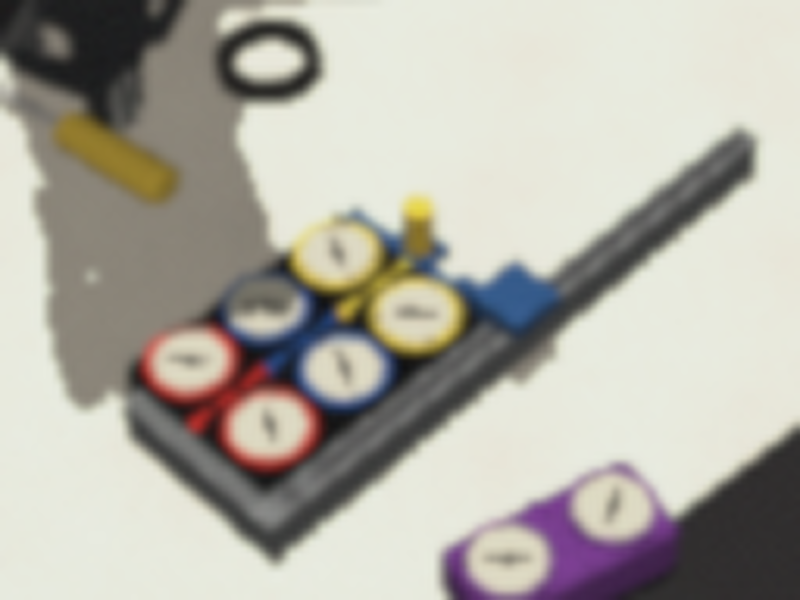

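The scene view shows red (230,390), blue (305,335) and yellow (378,285) flush against each other, the cheek, the rail and the gate. The bystanders are undisturbed and the arm is clear.

```bash
python3 -c "
from h import *
print(r.hand_in(), r.current_t())"
```

```text
the job is handed in; nothing more can be done
the job is handed in; nothing more can be done
```

I handed the job in at about 59 s of the 72 s allowed: all three consoles lie dials up in one tight row against the rail and cheek, with the gate closed against them; the hand-in gave no verdict.

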